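# Seat the rotor on the mini centrifuge

## Robot

A 6-joint arm with a two-finger parallel gripper is mounted at the origin on the work surface. World frame = base frame: x ahead of the robot, y to its left, z up, the work surface at z = 0. Lengths are in mm, angles in rad, forces in N, time in s.
With the tool pointing down it reaches from about 350 to 875 mm from the base axis. Payload 4.2 kg.
Tool frame: the origin (TCP) lies at the very end of the fingers, on their centre line; the grasp point (between the pads) lies 19 mm behind it; z points along the fingers, y is the line along which they close (so a half turn about z gives the same grasp; the last joint's range is limited). The gripper opens to 85 mm and grips with 20 to 120 N. Pads are 22 mm wide; open, the fingers measure 114 mm over their backs; the gripper's body (76 mm by 85 mm) begins 54 mm behind the grasp point. The pads swing forward as they close: fully open they stand 13 mm farther back than shut.
Start: joints at [1.37, 0.385, 0.008, 0, -1.194, -0.259], TCP at [277.322, 560.082, 231.312] pointing down, gripper open.
Joint ranges: [-3.14, 3.14], [-1.21, 2.06], [-1.07, 1.41], [-3.16, 2.05], [-2.99, -0.16], [-3.1, 3.1]. Speed limits (rad/s): [2.79, 2.79, 3.14, 3.14, 3.14, 3.14].

## Interface

Orientations are given as a unit quaternion [x, y, z, w].
In Python, from bench import read_state, get_image, camera_model, job_done gives the robot as it stands.
- The arm moves only by the shell command python3 -m handwheel 'ROWS'. ROWS is JSON, a list of rows, each a list of 7 numbers: the shift along the tool's x, y, z in m, then the turn, a rotation vector about the tool's x, y, z in rad, then the gripper's target within -1 to 1 (fully open at 1, half-way at 0, shut at -1). In form: [[dx, dy, dz, wx, wy, wz, jaw], ...]. A call has 1 to 10 rows; each row is the pose to reach, as a shift and turn from the pose commanded when the call began, along the tool's axes at that moment; what a row does not reach only later rows make up. A row lasts 1/8 s, in which the tool goes at most 62.5 mm and 10.7 degrees, less where a joint would pass 70% of its speed; a pose out of reach is approached as far as the arm can. A call with a gripper value outside its range is refused whole. The fingers move at their own pace and stop on an object; the grip force is fixed at half the most. Time passes only in rows, so rows that repeat a pose let the fingers close. It gives the time, the measured TCP pose, the force, the opening and the grip force at its end, in the units of the state.
- read_state(): the state, without advancing time (a new reading comes with each control period).
- get_image(name): name is "scene" or "top" or "wrist"; returns (picture, depth): 420x560x3 uint8, blue, green, red; 420x560 float32, mm along the optical axis (not along the pixel's ray), 0 where there is no reading.
- camera_model(name): a dict with "K" (3x3 intrinsics, pixels), "rvec" (rotation vector, rad) and "tvec" (3), from world to camera coordinates, as OpenCV has them; the wrist camera has in their place "hand_eye" (4x4, takes a point from camera to tool coordinates, whose origin is the TCP and whose axes are the flange's). Camera axes: x right, y down, z forward; pixel columns grow to the right and rows downward; lengths in mm; the calibration is good to about 2 mm. A picture is of the moment at which its call begins: read the wrist's pose just before it. camera_model takes no time and is no camera call.
- job_done(): hands the job in; it is judged then, once.
The state is a dict: "clock": time; "joints": joint angles; "joint_vel": joint speeds; "joint_efforts": joint torques, N m; "position": TCP position; "ee_rot": TCP orientation; "contact_force": force on the tool from outside, world axes, zero at the start; "wrist_torque": the same for the moment, N m; "gripper_width": finger opening in mm; "grasp_force": force on a finger pad.
Only numpy, scipy, OpenCV 4.12 (cv2) and the standard library are available. Lean on these libraries where they do the work, as an engineer would, in place of code of your own. Each camera call takes 0.05 s, during which the arm holds its last target. There are 200 camera calls.

## Task

Fit the round eight-hole rotor on the mini centrifuge: lift it off the counter, lower it over the spindle in the bowl, and turn it under light pressure until its slots drop over the spindle's cross-pin and it sits level and fully home, then let go. Be gentle, as the drive is on soft springs and must never be forced, and leave the other things where they are.

Things in the scene. Friction and masses are not known exactly. Their poses are not given: they have to be found in the camera images.
- rotor: round grey plastic rotor, 92 mm across, eight tube holes round its edge, about 0.24 kg (varies). Origin: centre of its underside, z up. From there up: hub 43 mm square (0 to 32 mm), disc (32 to 45 mm), square knob (45 to 80 mm). In the underside: a bore 12 mm across and 32 mm deep, crossed by two slots 9.5 mm wide, along x and y, so it fits the cross-pin in any of four turns 90 degrees apart
- rotor_knob (a point): on the rotor's axis, 68 mm above its origin: where to grip its square knob, 24 mm wide, 35 mm tall, flats facing the rotor's x and y; axes as the rotor's
- drive: sprung mount in the centrifuge's bowl, carrying the spindle. Origin: on its axis, on top of the flat shoulder (50 mm across) where a seated rotor's underside rests, so a seated rotor's origin coincides with it; z up. It yields straight down on springs, about 1.2 N per mm, at most 10 mm, and returns when let go; it sinks up to 3 mm under the rotor's weight
- spindle_pin (a point): on the spindle's axis, at the top of its cross-pin, 8 mm above the shoulder: a rotor not lined up stands on the pin, 8 mm too high. The pin is a square bar, 40 mm long, 6 mm thick; the post it crosses is 11 mm across, rises 29 mm over the shoulder, its last 6 mm tapered. The spindle turns stiffly (0.16 N m); its turn is unknown and not told by this pose. Slots drop on within about 4 degrees
- centrifuge: mini centrifuge, fixed: white housing 170 (x) x 160 (y) mm, on top a round grey bowl 146 mm across outside, about 128 mm inside, rim 96 mm and floor 66 mm above the counter, the spindle at its middle with the unloaded shoulder at 85 mm. Origin: under its centre, on the counter; the front with the dial faces its -x
- strip_rotor: the other rotor, not wanted: a grey plastic bar 96 mm long (its y) and 36 mm wide with two rows of tiny holes, on the same kind of hub and square knob; origin under its centre
- vial_a: small clear vial with metal cap, 26 mm across, 46 mm tall; origin under its centre
- vial_b: small amber vial with metal cap, 26 mm across, 46 mm tall; origin under its centre
- box_a: small white plastic box 60 x 45 x 32 mm; origin under its centre
- box_b: white plastic box 70 x 50 x 36 mm; origin under its centre
- pill_bottle: black jar 62 mm across, 110 mm tall; origin under its centre
- spray_jar: amber jar with white cap 52 mm across, 85 mm tall; origin under its centre

How it is judged (in metres and radians):
On the way, in this order (a step that is already met when the one before it is completed fails the run):
1. the round rotor is lifted clear of the counter (height (world z) of rotor above 0.03 m), for 0.1 s.
2. the rotor is over the spindle with the post in its bore (horizontal distance between rotor and drive below 0.006 m and z of rotor in the frame of drive below 0.024 m).
3. the rotor has dropped over the cross-pin and is fully home (horizontal distance between rotor and drive below 0.004 m and z of rotor in the frame of drive between -0.003 and 0.003 m and angle between rotor's own z axis and vertical below 0.06 rad), for 0.2 s.
At the end, for the whole second after the job is handed in: the round rotor rests still on the spindle's shoulder, its underside within 3 mm of the shoulder (so its slots are over the cross-pin), within 4 mm of the axis, tilted less than 0.06 rad (all of step 3 and linear speed of rotor below 0.02 m/s and angular speed of rotor below 0.2 rad/s and contact force between rotor and drive above 0.5 N); the robot touches nothing.
It fails at once if the drive is forced: the rotor bears on the drive with more than 25 N (contact force between rotor and drive above 25 N).
It fails at once if the drive is forced: the robot itself bears on the drive with more than 10 N (contact force between any of the arm, the fingers and drive above 10 N).
It fails at once if another thing is shifted by more than 25 mm (distance of any of strip_rotor, vial_a, vial_b, box_a, box_b, pill_bottle, spray_jar from where it was at the start of the episode above 0.025 m).
It also fails if it takes over 48 s, if anything falls off the work surface, if the arm or the gripper's body presses on something with over 40 N, if the wrist force passes 120 N, or if a joint passes its speed limit or range.

## Working session

There is one attempt and no reset: what is moved stays moved. The work goes in short steps, Python scripts to look and compute and a shell command to move; the robot and the scene stay as the last step left them, time stands still between calls to the robot, and variables do not carry over. Pictures are saved under pics/ and viewed, at most 10 in all, crops included, and the job is handed in when it is done.

```bash
ls; mkdir -p pics; cat > h.py <<'E'
import numpy as np, cv2
from scipy.spatial.transform import Rotation as R
from bench import read_state, get_image, camera_model, job_done
def cam(n, st=None):
    m=camera_model(n); K=np.array(m["K"],float)
    if "rvec" in m:
        r=cv2.Rodrigues(np.array(m["rvec"],float))[0]; t=np.array(m["tvec"],float).ravel()
        return K, r.T, -r.T@t
    H=np.array(m["hand_eye"],float); Rt=R.from_quat(st["ee_rot"]).as_matrix()
    return K, Rt@H[:3,:3], Rt@H[:3,3]+np.array(st["position"])
def ray(c,uv,z):
    K,r,o=c; uv=np.atleast_2d(uv).astype(float)
    d=np.c_[uv,np.ones(len(uv))]@np.linalg.inv(K).T@r.T
    return o+d*((z-o[2])/d[:,2])[:,None]
def cloud(c,D):
    K,r,o=c; v,u=np.mgrid[:D.shape[0],:D.shape[1]]
    p=np.stack([u,v,np.ones_like(u)],-1)@np.linalg.inv(K).T*D[...,None]
    return p@r.T+o
def tooldelta(st,dw):
    return R.from_quat(st["ee_rot"]).inv().apply(np.array(dw,float))
E
python3 - <<'E'
from h import *
s=read_state(); print(s)
for n in("top","scene"):
    I,D=get_image(n); cv2.imwrite(f"pics/{n}0.png",I); np.save(f"pics/{n}0.npy",D); print(n,cam(n)[2],camera_model(n)["K"])
print(camera_model("wrist"))
E
```

```text
pics
{'clock': 0.0, 'joints': array([ 1.36958223e+00,  3.85567686e-01,  6.58051523e-03, -4.97200799e-04,
       -1.19402021e+00, -2.58587000e-01]), 'joint_vel': array([ 0.00193906,  0.00163215, -0.00050373,  0.00161364,  0.00097195,
        0.00118631]), 'joint_efforts': array([ 7.93078857e-05, -3.92288625e+01,  1.88390905e+01,  4.18587148e+00,
       -4.71942229e-03, -2.89868396e-08]), 'position': array([277.08242263, 559.54346936, 230.19742055]), 'ee_rot': array([ 9.73667536e-01, -2.27969851e-01, -1.99256815e-04,  1.11170086e-03]), 'contact_force': array([ 0.24294759,  0.09846307, -0.55083471]), 'wrist_torque': array([-0.00764595,  0.04800557, -0.0178793 ]), 'grasp_force': 0.0, 'gripper_width': 85.37819011963221}
top [ 504.13139852 -103.96111023 1293.95448268] [[535.67431691   0.         283.59765626]
 [  0.         535.67431691 208.9525615 ]
 [  0.           0.           1.        ]]
scene [1150.78029389  361.16119427  712.84487134] [[398.80001662   0.         280.85297615]
 [  0.         398.80001662 207.38906989]
 [  0.           0.           1.        ]]
{'K': array([[370.65443597,   0.        , 278.07592772],
       [  0.        , 370.65443597, 213.59007279],
       [  0.        ,   0.        ,   1.        ]]), 'hand_eye': array([[ 5.25169979e-04, -9.54520932e-01, -2.98143446e-01,
         7.61265043e+01],
       [ 9.99999652e-01,  3.07865000e-04,  7.75821880e-04,
         4.24024550e-01],
       [-6.48750292e-04, -2.98143749e-01,  9.54520761e-01,
        -1.42623145e+02],
       [ 0.00000000e+00,  0.00000000e+00,  0.00000000e+00,
         1.00000000e+00]])}
```

View pics/top0.png

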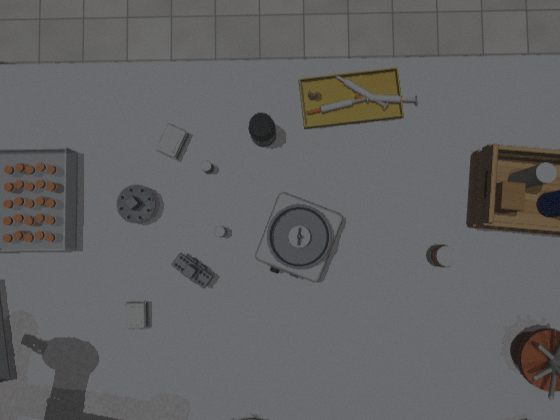

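View pics/scene0.png

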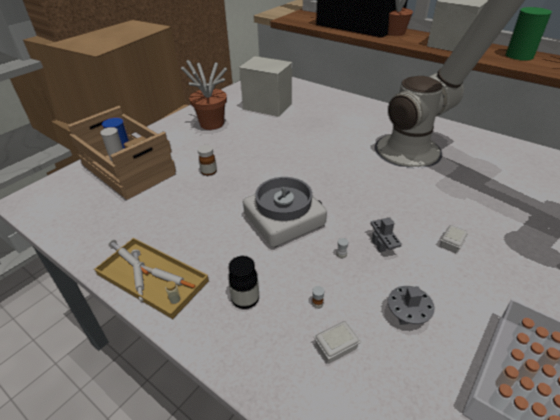

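The top view shows the rotor at about (137,203), its knob leaning left at (133,203). The centrifuge bowl is centred at about (300,237) with the spindle and pin in the middle. The strip rotor is at (193,270), and the vials are at (208,167) and (221,231).

```bash
python3 - <<'E'
from h import *
c=cam("top"); D=np.load("pics/top0.npy"); P=cloud(c,D)
def sel(u,v,w,lo,hi):
    S=P[v-w:v+w,u-w:u+w].reshape(-1,3); return S[(S[:,2]>lo)&(S[:,2]<hi)]
tab=sel(240,330,15,-20,20); print("table z",np.median(tab[:,2]))
for n,a in dict(disc=(137,203,28,38,52),knob=(137,203,28,72,90),rim=(300,237,50,90,103),hous=(300,237,55,40,84),post=(300,237,12,105,125),pin=(300,237,18,88,104),strip=(193,270,26,30,60),sknob=(193,270,26,70,90)).items():
    S=sel(*a)
    if len(S)<4: print(n,len(S)); continue
    r=cv2.minAreaRect(S[:,:2].astype(np.float32)); ec=cv2.minEnclosingCircle(S[:,:2].astype(np.float32))
    print(n,len(S),"z",np.median(S[:,2]).round(1),"rect",np.round(r[0],1),np.round(r[1],1),round(r[2],1),"circ",np.round(ec[0],1),round(ec[1],1))
E
```

```text
table z 0.3986002299318443
disc 1002 z 43.8 rect [609.1 262.3] [90.8 90.3] 88.4 circ [608.6 261.9] 46.5
knob 121 z 80.2 rect [609.  262.7] [25.9 24.3] 42.6 circ [609.3 262.1] 15.6
rim 702 z 95.7 rect [ 525.6 -120.3] [143.5 143.1] 88.9 circ [ 526.1 -120. ] 72.7
hous 4108 z 65.0 rect [ 520.2 -117.5] [160.5 182.7] 68.0 circ [ 525.9 -119.6] 110.9
post 16 z 112.9 rect [ 526.1 -120.2] [8.9 6.6] 88.9 circ [ 526.1 -120.2] 4.6
pin 87 z 89.8 rect [ 525.9 -119.8] [41.5 47.5] 22.2 circ [ 526.6 -119.6] 23.9
strip 563 z 44.1 rect [450.7 130.7] [96.5 43.9] 53.9 circ [450.4 130.9] 50.6
sknob 124 z 80.0 rect [450.7 130.1] [24.9 24.4] 54.5 circ [450.7 129.9] 15.4
```

```bash
python3 -m handwheel '[[0.06,0.017,0,0,0,0.1,1],[0.12,0.033,0,0,0,0.2,1],[0.18,0.05,0,0,0,0.3,1],[0.24,0.066,0,0,0,0.37,1],[0.3,0.083,0,0,0,0.37,1],[0.36,0.1,0,0,0,0.37,1],[0.41,0.113,0,0,0,0.37,1],[0.429,0.119,0,0,0,0.37,1],[0.429,0.119,0,0,0,0.37,1],[0.429,0.119,0,0,0,0.37,1]]'
cat > look.py <<'E'
from h import *
import sys
s=read_state(); I,D=get_image("wrist"); n=sys.argv[1]; cv2.imwrite(f"pics/{n}.png",I); np.save(f"pics/{n}.npy",D)
c=cam("wrist",s); P=cloud(c,D); print(s["position"].round(1),"tool yaw y-axis",np.degrees(np.arctan2(*R.from_quat(s["ee_rot"]).as_matrix()[[1,0],1])).round(2),"z",R.from_quat(s["ee_rot"]).as_matrix()[:,2].round(4))
np.save(f"pics/{n}_P.npy",P)
E
python3 look.py w1; python3 - <<'E'
from h import *
P=np.load("pics/w1_P.npy").reshape(-1,3); P=P[np.hypot(P[:,0]-609,P[:,1]-262)<70]
for lo,hi in((36,52),(74,88)):
    S=P[(P[:,2]>lo)&(P[:,2]<hi)]; S32=S[:,:2].astype(np.float32)
    print(len(S),np.median(S[:,2]),cv2.minAreaRect(S32),cv2.minEnclosingCircle(S32))
E
```

```text
clock: 1.35
position: [608.1, 263.9, 231.1]
ee_rot: [0.915, -0.403, -0.0, 0.0]
contact_force: [-0.0, -0.1, -0.4]
gripper_width: 85.0
grasp_force: 0.0
[608.1 263.9 231.1] tool yaw y-axis -137.48 z [-6.e-04  0.e+00 -1.e+00]
6626 43.56844709357617 ((606.7006225585938, 262.470703125), (91.22437286376953, 90.95216369628906), 87.00883483886719) ((606.4857177734375, 262.45404052734375), 46.12630081176758)
847 79.85790151361994 ((606.728759765625, 262.5017395019531), (23.96829605102539, 24.292564392089844), 40.4472541809082) ((606.77880859375, 262.36663818359375), 16.044233322143555)
```

View pics/w1.png

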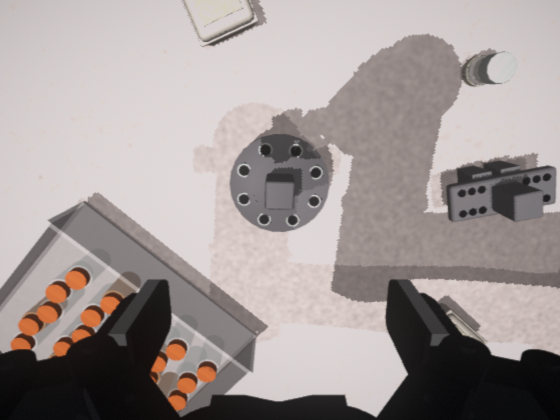

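The wrist view shows the rotor at about (280,183), with its knob at (280,193) nearly square to the fingers. The strip rotor at (505,195) and the tray at lower left are clear of the descent.

```bash
python3 -m handwheel '[[0.001,0.0015,0.06,0,0,0.035,1],[0.001,0.0015,0.11,0,0,0.035,1],[0.001,0.0015,0.15,0,0,0.035,1],[0.001,0.0015,0.17,0,0,0.035,1],[0.001,0.0015,0.18,0,0,0.035,1],[0.001,0.0015,0.18,0,0,0.035,1],[0.001,0.0015,0.18,0,0,0.035,1]]' && python3 -m handwheel '[[0,0,0,0,0,0,-0.3],[0,0,0,0,0,0,-1],[0,0,0,0,0,0,-1],[0,0,0,0,0,0,-1],[0,0,0,0,0,0,-1],[0,0,0,0,0,0,-1],[0,0,0,0,0,0,-1],[0,0,0,0,0,0,-1]]'
```

```text
clock: 2.28
position: [609.1, 262.2, 52.8]
ee_rot: [0.908, -0.419, 0.001, -0.001]
contact_force: [-0.0, 0.0, 0.0]
gripper_width: 85.4
grasp_force: 0.0
clock: 3.28
position: [608.9, 261.5, 51.7]
ee_rot: [0.908, -0.419, 0.0, -0.0]
contact_force: [0.7, -0.1, 2.7]
gripper_width: 23.3
grasp_force: 59.6
```

```bash
python3 -m handwheel '[[0,0,-0.01,0,0,0,-1],[0,0,-0.04,0,0,0,-1],[0,0,-0.09,0,0,0,-1],[0,0,-0.14,0,0,0,-1],[0,0,-0.15,0,0,0,-1],[0,0,-0.15,0,0,0,-1]]' && python3 -m handwheel '[[0.015,0.031,0,0,0,0,-1],[0.039,0.08,0,0,0,0,-1],[0.064,0.13,0,0,0,0,-1],[0.088,0.18,0,0,0,0,-1],[0.113,0.23,0,0,0,0,-1],[0.137,0.28,0,0,0,0,-1],[0.148,0.302,0,0,0,0,-1],[0.152,0.31,0,0,0,0,-1],[0.152,0.31,0,0,0,0,-1],[0.152,0.31,0,0,0,0,-1]]'; python3 look.py w2; python3 - <<'E'
from h import *
P=np.load("pics/w2_P.npy").reshape(-1,3); P=P[np.hypot(P[:,0]-526,P[:,1]+120)<40]
for lo,hi in((105,120),(90.5,98)):
    S=P[(P[:,2]>lo)&(P[:,2]<hi)&(np.hypot(P[:,0]-526,P[:,1]+120)<26)]; S32=S[:,:2].astype(np.float32)
    print(len(S),np.median(S[:,2]),cv2.minAreaRect(S32),cv2.minEnclosingCircle(S32))
    w,V=np.linalg.eigh(np.cov(S32.T)); print(w,np.degrees(np.arctan2(V[1,1],V[0,1])))
E
```

```text
clock: 4.03
position: [607.7, 261.1, 200.7]
ee_rot: [0.908, -0.419, -0.001, 0.0]
contact_force: [0.6, 0.1, -4.0]
gripper_width: 23.2
grasp_force: 59.4
clock: 5.28
position: [471.5, -54.8, 200.7]
ee_rot: [0.908, -0.419, -0.0, 0.0]
contact_force: [-0.6, -0.5, -2.0]
gripper_width: 23.1
grasp_force: 59.7
[471.5 -54.8 200.7] tool yaw y-axis -139.5 z [-0.001 -0.    -1.   ]
265 110.75220513668117 ((524.136962890625, -120.52603912353516), (10.221001625061035, 10.243072509765625), 40.18854522705078) ((524.1722412109375, -120.45329284667969), 5.330219268798828)
[7.0163483  7.18425911] 95.69115170366852
459 92.95740418699683 ((524.4285278320312, -119.5387191772461), (7.825931549072266, 39.67136764526367), 84.9596939086914) ((524.3228149414062, -120.10192108154297), 19.940631866455078)
[  3.11746914 177.66951326] 175.10264655958193
```

View pics/w2.png

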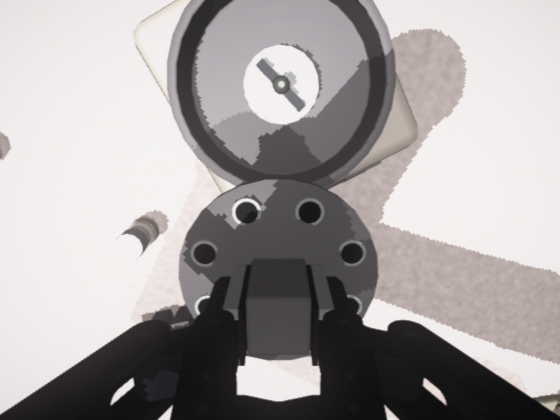

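The pin lies along about 175° in the world frame, seen as a dark bar from (260,62) to (303,108). The post is at (282,84). The held rotor is square in the fingers at about (279,270). Next I turn the rotor to match the pin and look again before placing it.

```bash
python3 -m handwheel '[[0.004,-0.01,0,0,0,0.13,-1],[0.008,-0.02,0,0,0,0.26,-1],[0.012,-0.03,0,0,0,0.4,-1],[0.016,-0.04,0,0,0,0.53,-1],[0.021,-0.05,0,0,0,0.66,-1],[0.025,-0.06,0,0,0,0.792,-1],[0.025,-0.06,0,0,0,0.792,-1],[0.025,-0.06,0,0,0,0.792,-1],[0.025,-0.06,0,0,0,0.792,-1]]'; python3 look.py w3; python3 - <<'E'
from h import *
s=read_state(); PP=np.load("pics/w3_P.npy").reshape(-1,3); 
def rep(S):
    S32=S[:,:2].astype(np.float32); w,V=np.linalg.eigh(np.cov(S32.T)); r=cv2.minAreaRect(S32)
    print(len(S),np.median(S[:,2]).round(1),np.round(r[0],1),np.round(r[1],1),round(r[2],1),"circ",np.round(cv2.minEnclosingCircle(S32),1) if 0 else cv2.minEnclosingCircle(S32),"ax",np.degrees(np.arctan2(V[1,1],V[0,1])).round(1))
d=np.hypot(PP[:,0]-526,PP[:,1]+120)
for lo,hi in((105,120),(90.5,98)): rep(PP[(d<26)&(PP[:,2]>lo)&(PP[:,2]<hi)])
# held disc: visible rim edge -> circle fit by radius
t=s["position"]; d=np.hypot(PP[:,0]-t[0],PP[:,1]-t[1]); S=PP[(d<60)&(abs(PP[:,2]-(t[2]-7))<5)]
a=np.degrees(np.arctan2(S[:,1]-t[1],S[:,0]-t[0])); rr=np.hypot(S[:,0]-t[0],S[:,1]-t[1])
E_=[]
for b in range(-180,180,3):
    k=(a>=b)&(a<b+3)
    if k.sum()>3 and rr[k].max()>38: E_.append(S[k][rr[k].argmax(),:2])
E_=np.array(E_); from scipy.optimize import least_squares
f=least_squares(lambda p:np.hypot(*(E_-p[:2]).T)-45.7,t[:2],loss="soft_l1"); print("disc z",np.median(S[:,2]),"centre",f.x,len(E_),np.abs(f.fun).mean())
f=least_squares(lambda p:np.hypot(*(E_-p[:2]).T)-p[2],[*t[:2],46],loss="soft_l1"); print("free r",f.x)
K=PP[(d<25)&(abs(PP[:,2]-(t[2]+28))<5)]; rep(K) if len(K)>5 else 0
E
```

```text
clock: 6.45
position: [532.7, -35.5, 201.3]
ee_rot: [-0.677, 0.736, 0.0, -0.0]
contact_force: [0.6, -0.4, -1.4]
gripper_width: 23.3
grasp_force: 59.6
[532.7 -35.5 201.3] tool yaw y-axis 175.14 z [-3.e-04  0.e+00 -1.e+00]
255 110.7 [ 524.1 -120.2] [10.   9.9] 38.8 circ ((524.035400390625, -120.37873840332031), 5.319817543029785) ax 108.9
469 93.1 [ 524.1 -119.3] [ 7.9 39.9] 85.3 circ ((523.990966796875, -120.03577423095703), 20.0716495513916) ax 175.0
disc z 193.07193469539027 centre [532.54981038 -33.71448989] 96 0.13799588517778996
free r [532.54935775 -33.72986846  45.66513725]
5076 229.5 [532.8 -35. ] [26.  47.8] 85.8 circ ((532.2489013671875, -42.68373489379883), 23.899234771728516) ax 174.6
```

View pics/w3.png

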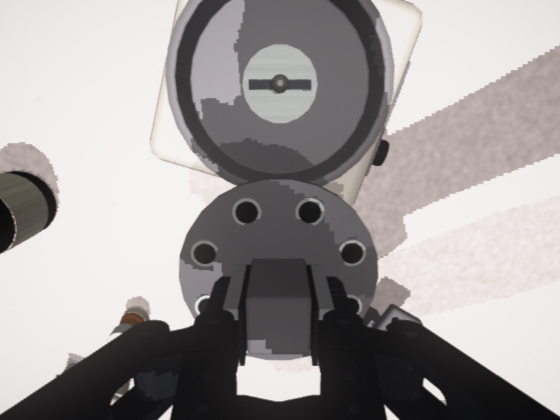

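Rotor slots and pin are both at about 175°. The post is at (280,83) and the rotor disc is centred at about (279,280). The wrist measurements agree across yaws, so I shift by tool (+87, +1.1) mm and then lower gently.

```bash
python3 -m handwheel '[[0.02,0,0,0,0,0,-1],[0.05,0.001,0,0,0,0,-1],[0.075,0.0011,0,0,0,0,-1],[0.087,0.0011,0,0,0,0,-1],[0.087,0.0011,0.01,0,0,0,-1],[0.087,0.0011,0.02,0,0,0,-1],[0.087,0.0011,0.028,0,0,0,-1],[0.087,0.0011,0.028,0,0,0,-1],[0.087,0.0011,0.028,0,0,0,-1]]'; python3 look.py w4; python3 - <<'E'
from h import *
s=read_state(); PP=np.load("pics/w4_P.npy").reshape(-1,3); t=s["position"]; print(s["contact_force"],s["wrist_torque"])
from scipy.optimize import least_squares
def circ(S,c,r0,lo):
    a=np.degrees(np.arctan2(S[:,1]-c[1],S[:,0]-c[0])); rr=np.hypot(S[:,0]-c[0],S[:,1]-c[1]); E=[]
    for b in range(-180,180,3):
        k=(a>=b)&(a<b+3)
        if k.sum()>3 and rr[k].max()>lo: E.append(S[k][rr[k].argmax(),:2])
    E=np.array(E); f=least_squares(lambda p:np.hypot(*(E-p[:2]).T)-p[2],[*c,r0],loss="soft_l1"); return f.x,len(E)
d=np.hypot(PP[:,0]-t[0],PP[:,1]-t[1]); S=PP[(d<52)&(abs(PP[:,2]-(t[2]-7.5))<5)]; print("disc",np.median(S[:,2]),circ(S,t[:2],45.7,38))
S=PP[(d<80)&(abs(PP[:,2]-96)<3)]; print("rim",len(S),circ(S,[524.1,-120.2],73,68))
I,_=get_image("scene"); cv2.imwrite("pics/s4.png",cv2.resize(I[150:260,220:350],None,fx=4,fy=4,interpolation=2))
E
```

```text
clock: 7.62
position: [524.9, -121.9, 173.4]
ee_rot: [-0.676, 0.737, -0.0, 0.0]
contact_force: [0.0, 0.2, -3.0]
gripper_width: 22.9
grasp_force: 59.7
[ 524.9 -121.9  173.4] tool yaw y-axis 175.11 z [ 3.e-04 -2.e-04 -1.e+00]
[ 0.31746221 -0.8946747  -2.36710294] [-0.04479326 -0.00814878  0.02589697]
disc 165.1215108233594 (array([ 524.69342742, -120.00888907,   45.74438153]), 96)
rim 5057 (array([ 523.97500037, -120.48212842,   72.22182517]), 76)
```

View pics/s4.png

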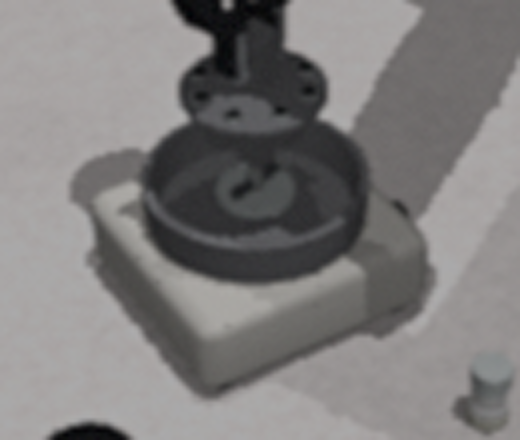

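```bash
python3 -m handwheel '[[0.0003,0.0004,0.002,0,0,0,-1],[0.0003,0.0004,0.004,0,0,0,-1],[0.0003,0.0004,0.006,0,0,0,-1],[0.0003,0.0004,0.007,0,0,0,-1],[0.0003,0.0004,0.008,0,0,0,-1],[0.0003,0.0004,0.008,0,0,0,-1]]'; python3 -m handwheel '[[0,0,0.001,0,0,0,-1],[0,0,0.002,0,0,0,-1],[0,0,0.003,0,0,0,-1],[0,0,0.003,0,0,0,-1]]'
```

```text
clock: 8.48
position: [524.1, -122.4, 165.2]
ee_rot: [-0.676, 0.737, 0.0, -0.0]
contact_force: [-0.0, -0.2, -2.3]
gripper_width: 23.4
grasp_force: 59.7
clock: 8.98
position: [524.0, -122.4, 162.2]
ee_rot: [-0.676, 0.737, 0.0, -0.0]
contact_force: [-0.1, -0.4, -2.5]
gripper_width: 23.0
grasp_force: 59.7
```

```bash
python3 -m handwheel '[[0,0,0.001,0,0,0,-1],[0,0,0.002,0,0,0,-1],[0,0,0.003,0,0,0,-1],[0,0,0.004,0,0,0,-1],[0,0,0.004,0,0,0,-1]]'; python3 -m handwheel '[[0,0,0.001,0,0,0,-1],[0,0,0.002,0,0,0,-1],[0,0,0.003,0,0,0,-1],[0,0,0.004,0,0,0,-1],[0,0,0.004,0,0,0,-1]]'
```

```text
clock: 9.6
position: [524.1, -122.4, 158.2]
ee_rot: [-0.676, 0.737, 0.0, -0.0]
contact_force: [-0.0, 0.5, -2.4]
gripper_width: 22.9
grasp_force: 59.7
clock: 10.22
position: [524.0, -122.4, 154.2]
ee_rot: [-0.676, 0.737, 0.0, -0.0]
contact_force: [-0.4, -0.1, -2.6]
gripper_width: 23.0
grasp_force: 59.7
```

The post is in the bore with no side force. Continuing down toward the pin.

```bash
python3 -m handwheel '[[0,0,0.0015,0,0,0,-1],[0,0,0.003,0,0,0,-1],[0,0,0.0045,0,0,0,-1],[0,0,0.006,0,0,0,-1],[0,0,0.006,0,0,0,-1]]'; python3 -m handwheel '[[0,0,0.001,0,0,0,-1],[0,0,0.002,0,0,0,-1],[0,0,0.003,0,0,0,-1],[0,0,0.004,0,0,0,-1],[0,0,0.004,0,0,0,-1]]'
```

```text
clock: 10.85
position: [524.0, -122.4, 148.1]
ee_rot: [-0.676, 0.737, 0.0, -0.0]
contact_force: [-0.3, 0.0, -3.0]
gripper_width: 22.9
grasp_force: 59.7
clock: 11.48
position: [524.1, -122.4, 144.2]
ee_rot: [-0.676, 0.737, 0.0, -0.0]
contact_force: [-0.1, 1.0, -2.3]
gripper_width: 22.6
grasp_force: 59.7
```

```bash
python3 -m handwheel '[[0,0,0.001,0,0,0,-1],[0,0,0.002,0,0,0,-1],[0,0,0.003,0,0,0,-1],[0,0,0.004,0,0,0,-1],[0,0,0.004,0,0,0,-1]]'; python3 -m handwheel '[[0,0,0.001,0,0,0,-1],[0,0,0.002,0,0,0,-1],[0,0,0.002,0,0,0,-1]]'
```

```text
clock: 12.1
position: [524.0, -122.4, 140.2]
ee_rot: [-0.676, 0.737, 0.0, -0.0]
contact_force: [0.2, -0.2, -3.2]
gripper_width: 22.8
grasp_force: 59.7
clock: 12.48
position: [524.0, -122.5, 138.2]
ee_rot: [-0.676, 0.737, 0.0, -0.0]
contact_force: [-0.8, -0.2, -2.5]
gripper_width: 23.0
grasp_force: 59.7
```

```bash
python3 -m handwheel '[[0,0,0.001,0,0,0,-1],[0,0,0.0015,0,0,0,-1],[0,0,0.0015,0,0,0,-1]]'; python3 -m handwheel '[[0,0,0.001,0,0,0,-1],[0,0,0.0015,0,0,0,-1],[0,0,0.0015,0,0,0,-1]]'
```

```text
clock: 12.85
position: [524.1, -122.4, 136.8]
ee_rot: [-0.676, 0.737, 0.0, -0.0]
contact_force: [-0.4, 0.0, -2.0]
gripper_width: 22.8
grasp_force: 59.7
clock: 13.22
position: [524.2, -122.5, 135.5]
ee_rot: [-0.676, 0.737, -0.0, 0.0]
contact_force: [0.1, 0.7, -1.7]
gripper_width: 23.2
grasp_force: 60.0
```

```bash
python3 -m handwheel '[[0,0,0.001,0,0,0,-1],[0,0,0.0015,0,0,0,-1],[0,0,0.0015,0,0,0,-1]]'; python3 -m handwheel '[[0,0,0.001,0,0,0,-1],[0,0,0.0015,0,0,0,-1],[0,0,0.0015,0,0,0,-1]]'
```

```text
clock: 13.6
position: [524.2, -122.5, 134.1]
ee_rot: [-0.676, 0.737, -0.0, 0.0]
contact_force: [-0.0, 0.8, 1.6]
gripper_width: 23.4
grasp_force: 60.3
clock: 13.98
position: [524.3, -122.4, 132.6]
ee_rot: [-0.676, 0.737, -0.0, 0.0]
contact_force: [-1.5, 0.4, 4.3]
gripper_width: 23.2
grasp_force: 60.5
```

It is on the shoulder: force only started to rise around TCP z 136, well below the 145 that a rotor standing on the pin would give. I back off to about zero load, open, and retreat.

```bash
python3 -m handwheel '[[0,0,-0.001,0,0,0,-1],[0,0,-0.0015,0,0,0,-1],[0,0,-0.0015,0,0,0,-1]]'; python3 -m handwheel '[[0,0,0,0,0,0,-0.2],[0,0,0,0,0,0,0.2],[0,0,0,0,0,0,0.6],[0,0,0,0,0,0,0.8],[0,0,0,0,0,0,0.8],[0,0,0,0,0,0,0.8]]'; python3 -m handwheel '[[0,0,-0.02,0,0,0,0.8],[0,0,-0.06,0,0,0,0.8],[0,0,-0.11,0,0,0,0.8],[-0.03,0,-0.13,0,0,0,0.8],[-0.08,0,-0.13,0,0,0,0.8],[-0.09,0,-0.13,0,0,0,0.8],[-0.09,0,-0.13,0,0,0,0.8]]'; python3 look.py w5; python3 - <<'E'
from h import *
PP=np.load("pics/w5_P.npy").reshape(-1,3)
d=np.hypot(PP[:,0]-524,PP[:,1]+120.3)
for n,k in dict(disc=(d<50)&(abs(PP[:,2]-130)<14),knob=(d<22)&(abs(PP[:,2]-164)<10),rim=(d>60)&(d<76)&(abs(PP[:,2]-96)<4)).items():
    S=PP[k]; S32=S[:,:2].astype(np.float32); A=np.c_[S[:,:2]-[524,-120.3],np.ones(len(S))]; p=np.linalg.lstsq(A,S[:,2],rcond=None)[0]
    print(n,len(S),np.median(S[:,2]).round(1),"slope",p[:2].round(3),cv2.minAreaRect(S32),cv2.minEnclosingCircle(S32))
E
```

```text
clock: 14.35
position: [524.2, -122.5, 133.8]
ee_rot: [-0.676, 0.737, -0.0, 0.0]
contact_force: [-0.2, -0.1, 0.8]
gripper_width: 23.1
grasp_force: 60.5
clock: 15.1
position: [524.1, -122.4, 133.8]
ee_rot: [-0.676, 0.737, -0.0, 0.0]
contact_force: [-1.0, -0.1, 0.4]
gripper_width: 76.7
grasp_force: 0.0
clock: 15.98
position: [531.7, -32.3, 263.7]
ee_rot: [-0.677, 0.736, 0.0, -0.0]
contact_force: [0.2, -0.7, 0.8]
gripper_width: 77.0
grasp_force: 0.0
[531.7 -32.3 263.7] tool yaw y-axis 175.15 z [-4.e-04 -2.e-04 -1.e+00]
disc 11910 127.0 slope [-0.001  0.003] ((523.7266235351562, -120.66705322265625), (90.78060913085938, 91.54862213134766), 84.80770874023438) ((523.8391723632812, -120.43412780761719), 46.071903228759766)
knob 1592 163.3 slope [-0.003 -0.01 ] ((524.0394897460938, -120.62335968017578), (24.088403701782227, 23.994524002075195), 85.19208526611328) ((523.9963989257812, -120.4231185913086), 15.981727600097656)
rim 4341 95.7 slope [-0.001  0.001] ((524.3280029296875, -113.75140380859375), (130.61720275878906, 144.54620361328125), 85.16901397705078) ((523.9610595703125, -120.155029296875), 72.5724868774414)
```

View pics/w5.png

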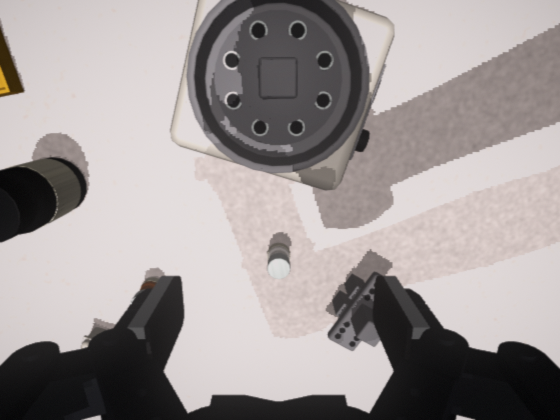

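The rotor sits centred in the bowl with its disc at about (278,78). It is level (slope under 0.01), and the knob top at 163 mm puts its underside at 83 mm. That matches the shoulder at 85 mm sunk 2 mm under the weight, and the other things look undisturbed.

```bash
python3 -c "from bench import job_done; print(job_done())"
```

```text
the job is handed in; nothing more can be done
None
```

The round rotor is on the spindle, level and fully home over the cross-pin, released with the arm clear of it; the job is handed in at about 16 s on the clock, but no verdict came back.

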